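# Seat the lid of a trinket box and present its medallion to the inspection camera

## Task

On the mint mat, press the lid of the cream trinket box (the one with the blue medallion) fully home, then pick the box up by its body and hold it in the air in front of the inspection camera for its photo: the medallion centred on the lens axis, 15 cm from the lens and square to it, with the box the right way up and not rolled sideways in the picture. Finish while holding it there still in the gripper, with the lid still home; leave the walnut box and the other things on the table where they are.

Things in the scene. Friction and masses are not known exactly. Their poses are not given: they have to be found in the camera images.
- trinket_box: Cream wooden trinket box to present, 56 mm (x) by 50 mm (y), body 60 mm tall, 0.12 to 0.25 kg, standing on the mint mat. Origin: centre of its underside; z up. Its +x face carries the round blue medallion (brass rim, white dot), at the start facing away from the robot, within 0.75 rad of world +x. Its plain side faces (+y, -y, 50 mm apart) are free to grip.
- medallion (a point): Centre of the outer face of the blue medallion on the cream box: 30 mm along +x from the box's axis, 32 mm above its underside; the medallion is 36 mm across over its rim.
- lid (a joint): How far the cream box's push-on lid stands proud of fully home, in m: 0 is fully home, at the start 0.004 to 0.007. It slides straight down with a friction of about 5 N, then stops hard; it stays where it is left.
- lid_top (a point): Centre of the flat top of the cream box's lid. The lid plate is 52 mm (x) by 46 mm (y), 8 mm thick; fully home, its top is 68 mm above the box's underside.
- cam_head: Head of the inspection camera, fixed on a pole 97 mm behind the lens. Origin: centre of the lens's front glass, 300 mm up. Its x axis is the lens axis, pointing back into the camera: the lens looks along -x, 25 degrees (0.436 rad) below level. y is level, z is picture up. White ring light, 66 mm. To present: box axes parallel to these, same directions, medallion at x = -150 mm, y = z = 0.
- mat: Mint silicone bead mat, 220 mm (x) by 320 mm (y), 4 mm thick, fixed. Origin: centre of its underside. Both boxes stand on it, about 150 mm apart, in either order.
- walnut_box: A dark walnut box of the same size and make as the cream box (68 mm tall with its lid), with a terracotta medallion and its lid already home. Not to be moved. Origin: centre of its underside.
- thimble: Steel thimble, 20 mm across, 24 mm tall, on the table. Not to be moved. Origin: centre of its underside.
- saucer: White ceramic saucer, 120 mm across, 18 mm tall. Not to be moved. Origin: centre of its underside.
- bobbin: Bare wooden bobbin, 40 mm across, 48 mm tall, upright. Not to be moved. Origin: centre of its underside.
- hoop: Birch embroidery hoop lying flat, 170 mm across, 12 mm tall, with a brass clamp. Not to be moved. Origin: its centre, at the underside.
- varnish_jar: Amber jar with red cap, 52 mm across, 75 mm tall. Not to be moved. Origin: centre of its underside.
Mind the look-alikes: they are no part of the job. Several things have the shape of the trinket_box; the one meant has the colours described above.

How it is judged (in metres and radians):
On the way, in this order (a step that is already met when the one before it is completed fails the run):
1. the lid of the cream box is pressed fully home while the box stands on the mat (value of joint lid below 0.001 m and height (world z) of trinket_box below 0.012 m and angle between trinket_box's own z axis and vertical below 0.1 rad), for 0.2 s.
2. the cream box is lifted clear of the mat in the gripper (height (world z) of trinket_box above 0.05 m and contact force between the fingers and trinket_box above 1 N), for 0.2 s.
At the end, for the whole second after the job is handed in: Cream box held still in the gripper, over 100 mm up, touching nothing else, medallion to the lens: its centre 130 to 170 mm out, within 20 mm of the lens axis sideways and up/down; box x, y axes within 0.2 rad of the head's; right way up; lid within 1.5 mm of home (x of medallion in the frame of cam_head between -0.17 and -0.13 m and y of medallion in the frame of cam_head between -0.02 and 0.02 m and z of medallion in the frame of cam_head between -0.02 and 0.02 m and x of trinket_box in the frame of cam_head below -0.155 m and angle between the x axis of trinket_box and the x axis of cam_head, either way round below 0.2 rad and angle between the y axis of trinket_box and the y axis of cam_head, either way round below 0.2 rad and angle between trinket_box's own z axis and vertical below 0.8 rad and value of joint lid below 0.0015 m and height (world z) of trinket_box above 0.1 m and contact force between the fingers and trinket_box above 1 N and contact force between trinket_box and cam_head below 0.1 N and linear speed of trinket_box below 0.03 m/s and angular speed of trinket_box below 0.2 rad/s); the arm keeps its last pose, push and grip.
It fails at once if the walnut box is moved more than 25 mm (distance of walnut_box from where it was at the start of the episode above 0.025 m).
It fails at once if another thing on the table is moved more than 25 mm (distance of any of thimble, saucer, bobbin, hoop, varnish_jar from where it was at the start of the episode above 0.025 m).
It also fails if it takes over 40 s, if anything falls off the work surface, if the arm or the gripper's body presses on something with over 40 N, if the wrist force passes 120 N, or if a joint passes its speed limit or range.

## Robot

A 6-joint arm with a two-finger parallel gripper is mounted at the origin on the work surface. World frame = base frame: x ahead of the robot, y to its left, z up, the work surface at z = 0. Lengths are in m, angles in degrees, forces in N, time in s.
With the tool pointing down it reaches from about 0.4 to 0.825 m from the base axis. Payload 7 kg.
Tool frame: the origin (TCP) lies at the centre of the arm's flange, where the gripper is bolted on; the fingertips stand 178 mm ahead of it and the grasp point (between the pads) lies 159 mm ahead of it (tip_reach is the distance from the TCP to the fingertips, in m); z points along the fingers, y is the line along which they close (so a half turn about z gives the same grasp; the last joint's range is limited). The gripper opens to 88 mm and grips with 3 to 60 N. Pads are 19 mm wide; open, the fingers measure 130 mm over their backs; the gripper's body (78 mm by 193 mm) begins 47 mm behind the grasp point.
Start: joints at [92.596, 20.546, 0.682, 0, -70.136, -16.507], TCP at [0.162, 0.655, 0.405] pointing down, gripper open.
Joint ranges: [-176.03, 176.03], [-82.01, 121.73], [-58.28, 71.71], [-173.87, 95.51], [-174.79, -0.11], [-173.66, 173.66]. Speed limits (degrees/s): [136.94, 136.94, 172.46, 180, 180, 180].

## Interface

Orientations are given as [roll, pitch, yaw] about the fixed x, y, z axes, in that order (R = Rz(yaw) Ry(pitch) Rx(roll)).
In Python, from plant import * gives the robot as it stands.
- The arm moves only by the shell command python3 -m handwheel 'ROWS'. ROWS is JSON, a list of rows, each a list of 7 numbers: the opening, from -1 (shut) to 1 (fully open), then the shift along the tool's x, y, z as a fraction of full scale, then the turn, a rotation vector about the tool's x, y, z as a fraction of full scale. A call has 1 to 5 rows; each row shifts and turns the commanded pose from where the row before left it, along the tool's axes as they then stand; what a row does not reach is not made up. Full scale, the value 1, is 0.025 m for a shift and 6 degrees for a turn. A row lasts 1/8 s, in which the tool goes at most 62.5 mm and 10.7 degrees, less where a joint would pass 70% of its speed; a pose out of reach is approached as far as the arm can. A call with a number of a shift or a turn outside -1 to 1 is refused whole. A call with a gripper value outside its range is refused whole. The fingers move at their own pace and stop on an object; the grip force is fixed at half the most. Time passes only in rows, so rows that do not move let the fingers close. It gives the time, the measured TCP pose, the force, the opening and the grip force at its end, in the units of the state.
- get_obs(): the state, without advancing time (a new reading comes with each control period).
- snapshot(name): name is "scene" or "top" or "wrist"; returns a dict with "color" (384x512x3 uint8, red, green, blue), "fx", "fy", "cx", "cy" (pixels), "R" (3x3) and "t" (3): a world point X has camera coordinates R X + t; the wrist camera has in their place "tool_from_camera" (4x4, takes a point from camera to tool coordinates, whose origin is the TCP and whose axes are the flange's). Camera axes: x right, y down, z forward; pixel columns grow to the right and rows downward; lengths in m; the calibration is good to about 2 mm. The wrist camera is an equidistant fisheye: a pixel r from the principal point sees the ray r / f radians off the axis. A picture is of the moment at which its call begins: read the wrist's pose just before it. There is no depth.
- close_job(): hands the job in; it is judged then, once.
The state is a dict: "clock": time; "joint_pos": joint angles; "qvel": joint speeds; "tau": joint torques, N m; "tool_pos": TCP position; "orientation": TCP orientation; "force": force on the tool from outside, world axes, zero at the start; "moment": the same for the moment, N m; "opening": finger opening in m; "gripper_force": force on a finger pad.
Only numpy, scipy, OpenCV 4.12 (cv2) and the standard library are available. Lean on these libraries where they do the work, as an engineer would, in place of code of your own. Each camera call takes 0.05 s, during which the arm holds its last target. There are 200 camera calls.

## Working session

There is one attempt and no reset: what is moved stays moved. The work goes in short steps, Python scripts to look and compute and a shell command to move; the robot and the scene stay as the last step left them, time stands still between calls to the robot, and variables do not carry over. Pictures are saved under pics/ and viewed, at most 10 in all, crops included, and the job is handed in when it is done.

```bash
ls; mkdir -p pics
python3 - <<'E'
from plant import *
import cv2, json
o=get_obs(); print(o)
import pickle
d={}
for n in ("scene","top"):
    s=snapshot(n); d[n]=s; cv2.imwrite(f"pics/{n}0.png",s["color"][:,:,::-1])
    print(n,{k:v for k,v in s.items() if k!="color"})
pickle.dump(d,open("s0.pkl","wb"))
a=cv2.vconcat([d["scene"]["color"],d["top"]["color"]])[:,:,::-1]
cv2.imwrite("pics/both0.png",cv2.resize(a,(400,600),interpolation=cv2.INTER_AREA))
E
```

```text
pics
{'clock': 0.0, 'joint_pos': array([ 9.25962762e+01,  2.05941951e+01,  6.33582839e-01, -1.75848175e-02,
       -7.01348791e+01, -1.65063580e+01]), 'qvel': array([-0.06127474,  0.0384459 , -0.00697032, -0.02471021,  0.02296378,
       -0.05178733]), 'tau': array([-1.27568356e-06, -5.82721245e+01,  2.93058693e+01,  6.99716493e+00,
        7.05792612e-03, -1.60461550e-04]), 'tool_pos': array([0.16223725, 0.65502937, 0.40369779]), 'orientation': array([ 1.79903747e+02, -1.12841056e-02, -1.39160615e+01]), 'force': array([-0.33742136, -0.50187607,  0.66442126]), 'moment': array([ 0.00220723,  0.02416727, -0.0403947 ]), 'gripper_force': 0.0, 'opening': 0.08758143001991245}
scene {'fx': 365.3203159517408, 'fy': 365.3203159517408, 'cx': 252.83517039247738, 'cy': 192.36627841918565, 'R': array([[ 0.85586074,  0.51715112, -0.00755757],
       [ 0.28823781, -0.48905091, -0.82325462],
       [-0.42944308,  0.70241293, -0.56762198]]), 't': array([-0.50026563,  0.02247409,  1.44214831])}
top {'fx': 408.1103997735914, 'fy': 408.1103997735914, 'cx': 254.6915153031697, 'cy': 190.00940560394588, 'R': array([[ 0.09172368, -0.99577965,  0.0031087 ],
       [-0.97292987, -0.09028307, -0.21273558],
       [ 0.21211842,  0.01648834, -0.97710486]]), 't': array([-0.00670631,  0.57296297,  1.45778609])}
```

View pics/top0.png

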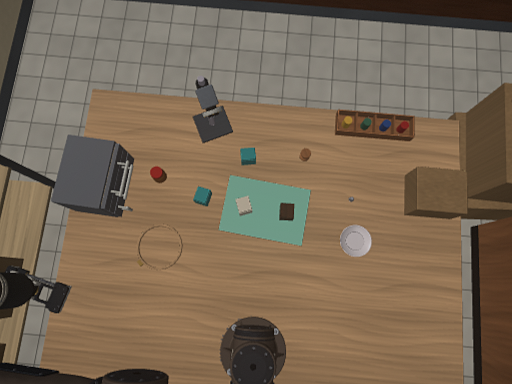

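View pics/scene0.png

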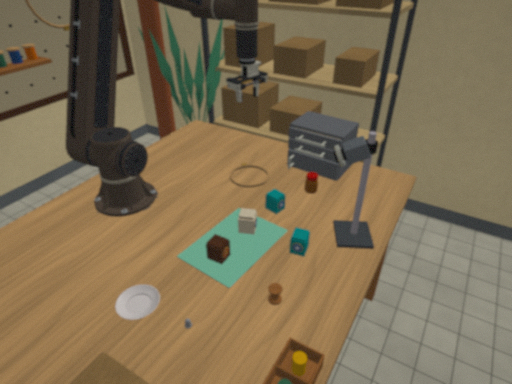

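The top view shows the cream box at about (244,205), the walnut box at (287,212) and two teal boxes at (248,156) and (203,196). The inspection camera is at about (207,95), with its base plate at (212,124). In the scene view cream is at (248,220), walnut at (218,249), and the camera head at (350,150). Only the box at top (244,205) / scene (248,220) is cream. I'll confirm that in one enlarged composite crop.

Run:
```python
import pickle,cv2
d=pickle.load(open("s0.pkl","rb"))
c=lambda n,x,y,w,h,k:cv2.resize(d[n]["color"][y:y+h,x:x+w],(w*k,h*k),interpolation=cv2.INTER_CUBIC)[:,:,::-1]
a=cv2.hconcat([c("top",185,70,65,75,6),c("scene",325,125,65,75,6)])
b=cv2.hconcat([c("top",225,190,78,30,5),c("scene",200,200,78,70,5)[100:250]]) if 0 else cv2.hconcat([c("top",225,180,65,25*2,6)[:,:],c("scene",220,195,65,50,6)])
im=cv2.vconcat([a,b]); im=cv2.resize(im,None,fx=.79,fy=.79); print(im.shape); cv2.imwrite("pics/crop1.png",im)
```

```text
(592, 616, 3)
```

View pics/crop1.png

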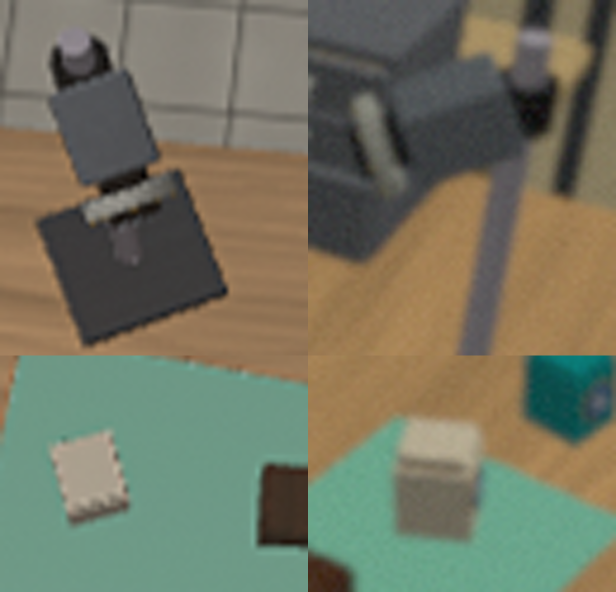

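The crop confirms it: the box with the cream body is at top (244,205), its blue medallion showing on the far face in the scene view. The others are walnut and teal. The ring light centre is at about top (212.6,112.2) and scene (340.4,155.6). Next I'll measure positions.

```bash
cat > h.py <<'E'
import numpy as np, cv2
def ray(s,u):
    d=np.array([(u[0]-s["cx"])/s["fx"],(u[1]-s["cy"])/s["fy"],1.]); R=s["R"]
    return -R.T@s["t"], R.T@d/np.linalg.norm(d)
def plane(s,u,z):
    c,d=ray(s,u); return c+d*(z-c[2])/d[2]
def tri(s1,u1,s2,u2):
    (a,d),(b,e)=ray(s1,u1),ray(s2,u2)
    k=np.linalg.lstsq(np.c_[d,-e],b-a,rcond=None)[0]
    p,q=a+k[0]*d,b+k[1]*e; return (p+q)/2,np.linalg.norm(p-q)
def proj(s,X):
    c=s["R"]@X+s["t"]; return np.array([s["cx"]+s["fx"]*c[0]/c[2],s["cy"]+s["fy"]*c[1]/c[2]])
E
python3 - <<'E'
from h import *
import pickle
np.set_printoptions(precision=4,suppress=True)
d=pickle.load(open("s0.pkl","rb")); T,S=d["top"],d["scene"]
def mask(s,f,roi,k=6):
    x,y,w,h=roi; im=cv2.resize(s["color"][y:y+h,x:x+w],None,fx=k,fy=k,interpolation=cv2.INTER_CUBIC).astype(int)
    m=f(im).astype(np.uint8); n,l,st,_=cv2.connectedComponentsWithStats(m); i=1+st[1:,4].argmax()
    cs,_=cv2.findContours((l==i).astype(np.uint8),0,2); c=max(cs,key=cv2.contourArea)
    return (c[:,0]+.5)/k-.5+np.array([x,y])
print("ring",tri(T,(212.6,112.2),S,(340.4,155.6)), "z.3 top",plane(T,(212.6,112.2),.3),"sc",plane(S,(340.4,155.6),.3))
R=[f for f in [(87,215),(175,183)]]
e=[plane(T,(185+a/4.74,70+b/4.74),.3) for a,b in R]; v=e[1]-e[0]; print("ring ends",e,np.linalg.norm(v),np.degrees(np.arctan2(v[0],-v[1])))
C=[plane(T,(185+a/4.74,70+b/4.74),.01) for a,b in [(38,220),(183,170),(226,292),(88,344)]]
print("base",np.array(C)); 
for i,j in ((0,1),(3,2)): v=C[j]-C[i]; print("edge",np.linalg.norm(v),np.degrees(np.arctan2(v[0],-v[1])))
for i,j in ((3,0),(2,1)): v=C[j]-C[i]; print("edge",np.linalg.norm(v),np.degrees(np.arctan2(v[1],v[0])))
c=mask(T,lambda i:(i.min(2)>150)&(i[...,0]>i[...,1]),(230,185,40,40))
P=np.array([plane(T,u,.077)[:2] for u in c],np.float32); r=cv2.minAreaRect(P); print("lid",r,c.mean(0))
ts=mask(T,lambda i:(i[...,1]>i[...,0]+30)&(i[...,1]>110),(215,170,105,80))
P=np.array([plane(T,u,.004)[:2] for u in ts],np.float32); print("mat",cv2.minAreaRect(P))
w=mask(T,lambda i:(i.max(2)<75),(270,195,40,30)); P=np.array([plane(T,u,.07)[:2] for u in w],np.float32); print("walnut",cv2.minAreaRect(P))
for nm,u,z in (("teal",(248,155),.06),("teal",(203,196),.06),("bobbin",(305,155),.04)): print(nm,plane(T,u,z))
E
```

```text
ring (array([0.7651, 0.2028, 0.306 ]), np.float64(0.004818597644233767)) z.3 top [0.7652 0.2025 0.3   ] sc [0.7634 0.2164 0.3   ]
ring ends [array([0.7515, 0.2312, 0.3   ]), array([0.7805, 0.1736, 0.3   ])] 0.06445814334472129 26.723173759041167
base [[0.8601 0.3208 0.01  ]
 [0.9166 0.2036 0.01  ]
 [0.8109 0.1559 0.01  ]
 [0.7547 0.2657 0.01  ]]
edge 0.13005525788265715 25.727864916461847
edge 0.12335252746739711 27.118250872721067
edge 0.1189673750819229 27.59024931064494
edge 0.11594704678999482 24.308148646414377
lid ((0.5021123886108398, 0.05833292379975319), (0.0036619624588638544, 0.008584068156778812), 77.19328308105469) [249.625  207.3333]
mat ((0.511782705783844, 0.0018264949321746826), (0.31755661964416504, 0.2170965075492859), 84.50921630859375)
walnut ((0.5007597208023071, -0.0770229771733284), (0.062843918800354, 0.051405731588602066), 2.168769598007202)
teal [0.7047 0.0839 0.06  ]
teal [0.5311 0.2352 0.06  ]
bobbin [ 0.7311 -0.1338  0.04  ]
```

```bash
for i in 1; do :; done
python3 -m handwheel '[[-1,0.95,0.95,0,0,0,0],[-1,0.95,0.95,0,0,0,0],[-1,0.95,0.95,0,0,0,0],[-1,0.95,0.95,0,0,0,0],[-1,0.95,0.95,0,0,0,0]]'
python3 -m handwheel '[[-1,0.95,0.95,0,0,0,0],[-1,0.95,0.95,0,0,0,0],[-1,0.95,0.95,0,0,0,0],[-1,0.95,0.95,0,0,0,0],[-1,0.95,0.95,0,0,0,0]]'
python3 -m handwheel '[[-1,0.95,0.95,0,0,0,0],[-1,0.95,0.95,0,0,0,0],[-1,0.95,0.95,0,0,0,0],[-1,0.95,0.95,0,0,0,0],[-1,0.95,0.95,0,0,0,0]]'
python3 -m handwheel '[[-1,0.95,0.95,0,0,0,0],[-1,0.95,0.95,0,0,0,0],[-1,0.95,0.95,0,0,0,0],[-1,0.95,0.95,0,0,0,0],[-1,0.95,0.95,0,0,0,0]]'
python3 -m handwheel '[[-1,0,0,0,0,0,-1],[-1,0,0,0,0,0,-1],[-1,0,0,0,0,0,-1],[-1,0,0,0,0,0,-1],[-1,0,0,0,0,0,-1]]'
python3 - <<'E'
from plant import *
import cv2,pickle
o=get_obs(); s=snapshot("wrist"); pickle.dump((o,s),open("w1.pkl","wb"))
cv2.imwrite("pics/w1.png",s["color"][:,:,::-1]); print(o["joint_pos"],o["tool_pos"],o["orientation"],{k:v for k,v in s.items() if k!="color"})
E
```

```text
clock: 0.72
tool_pos: [0.2494, 0.5103, 0.4043]
orientation: [180.0, 0.0, -13.9]
force: [0.4, -0.2, 0.0]
opening: 0.0431
gripper_force: 0.0
clock: 1.35
tool_pos: [0.3361, 0.3664, 0.4044]
orientation: [180.0, 0.0, -13.9]
force: [0.2, 0.5, 0.1]
opening: 0.0009
gripper_force: 0.0
clock: 1.98
tool_pos: [0.4228, 0.2226, 0.4045]
orientation: [180.0, 0.0, -13.9]
force: [1.3, 0.4, 0.5]
opening: 0.0006
gripper_force: 0.0
clock: 2.6
tool_pos: [0.5095, 0.0788, 0.4044]
orientation: [180.0, 0.0, -13.9]
force: [0.3, -0.5, 0.8]
opening: 0.0002
gripper_force: 0.0
clock: 3.22
tool_pos: [0.509, 0.0798, 0.4043]
orientation: [180.0, 0.0, 16.3]
force: [0.6, -0.3, 0.5]
opening: 0.0005
gripper_force: 0.0
[ 3.07641162e+01  5.43979915e+00 -1.92173229e+01 -1.16592925e-02
 -6.53846164e+01  7.55210257e+01] [0.50899465 0.07982284 0.40430627] [1.79999824e+02 4.30625589e-02 1.62802815e+01] {'fx': 297.3186396354542, 'fy': 297.3186396354542, 'cx': 258.7830945124705, 'cy': 187.44928408370816, 'tool_from_camera': array([[ 1.89542054e-04, -9.61664206e-01, -2.74229683e-01,
         7.36844592e-02],
       [ 9.99999967e-01,  2.29483104e-04, -1.13567720e-04,
        -9.20879754e-04],
       [ 1.72145090e-04, -2.74229652e-01,  9.61664218e-01,
         1.91081164e-02],
       [ 0.00000000e+00,  0.00000000e+00,  0.00000000e+00,
         1.00000000e+00]])}
```

View pics/w1.png

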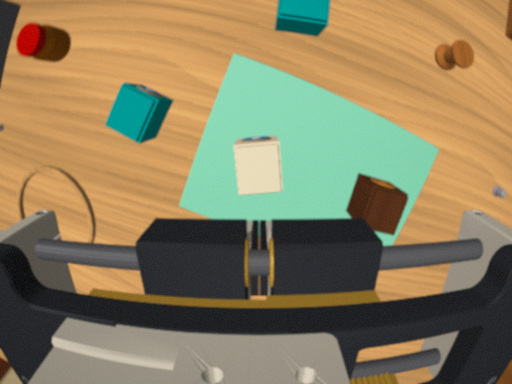

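The wrist view shows the cream lid top with corners near (235,145), (279,138), (282,190) and (238,194). The medallion rim is on its far edge, and the walnut box is at (377,203).

```bash
cat >> h.py <<'E'
from scipy.spatial.transform import Rotation as Ro
def wray(o,s,u):
    a=np.array([u[0]-s["cx"],u[1]-s["cy"]]); r=np.linalg.norm(a); t=r/s["fx"]
    d=np.r_[a/r*np.sin(t),np.cos(t)]; M=s["tool_from_camera"]; W=Ro.from_euler("xyz",o["orientation"],degrees=True).as_matrix()
    return o["tool_pos"]+W@M[:3,3], W@M[:3,:3]@d
def wplane(o,s,u,z):
    c,d=wray(o,s,u); return c+d*(z-c[2])/d[2]
def lid(o,s,z,roi=(200,110,120,105),thr=185,k=4):
    x,y,w,h=roi; im=cv2.resize(s["color"][y:y+h,x:x+w],None,fx=k,fy=k,interpolation=cv2.INTER_CUBIC).astype(int)
    m=(im.min(2)>thr).astype(np.uint8); n,l,st,_=cv2.connectedComponentsWithStats(m); i=1+st[1:,4].argmax()
    cs,_=cv2.findContours((l==i).astype(np.uint8),0,2); c=(max(cs,key=cv2.contourArea)[:,0]+.5)/k-.5+[x,y]
    P=np.array([wplane(o,s,u,z)[:2] for u in c],np.float32); return cv2.minAreaRect(P),c.min(0),c.max(0)
E
python3 - <<'E'
from h import *
import pickle
np.set_printoptions(precision=4,suppress=True)
o,s=pickle.load(open("w1.pkl","rb"))
print(s["color"][165,258],s["color"][140,258],s["color"][191,258])
for t in (150,185,200): print(t,lid(o,s,.0775,thr=t))
for u in [(235,145),(279,138),(282,190),(238,194)]: print(wplane(o,s,u,.0775))
T=pickle.load(open("s0.pkl","rb"))["top"]
print(plane(T,(244,204.5),.0775))
E
```

```text
[233 221 189] [143 127 112] [233 221 186]
150 (((0.5179285407066345, 0.0845085084438324), (0.06266537308692932, 0.05073675885796547), 21.33946418762207), array([231.875, 134.375]), array([283.125, 195.125]))
185 (((0.5130906105041504, 0.08450904488563538), (0.04871171712875366, 0.044852714985609055), 21.128948211669922), array([234.125, 145.875]), array([278.125, 193.125]))Traceback (most recent call last):
  File "<stdin>", line 6, in <module>
  File "h.py", line 22, in lid
    m=(im.min(2)>thr).astype(np.uint8); n,l,st,_=cv2.connectedComponentsWithStats(m); i=1+st[1:,4].argmax()
                                                                                          ~~~~~~~~~~~~~~~^^
ValueError: attempt to get argmax of an empty sequence
```

```bash
python3 -m handwheel '[[-1,0.25,-0.12,0.5,0,0,-0.82],[-1,0,0,1,0,0,0],[-1,0,0,1,0,0,0],[-1,0,0,1,0,0,0],[-1,0,0,1,0,0,0]]'
python3 -m handwheel '[[-1,0,0,0.6,0,0,0],[-1,0,0,0.2,0,0,0],[-1,0,0,0,0,0,0]]'
python3 - <<'E'
from h import *; from plant import *
import pickle
o=get_obs(); s=snapshot("wrist"); pickle.dump((o,s),open("w2.pkl","wb")); cv2.imwrite("pics/w2.png",s["color"][:,:,::-1])
E
```

```text
clock: 3.9
tool_pos: [0.5142, 0.0845, 0.2913]
orientation: [-180.0, 0.0, 20.9]
force: [0.5, 1.3, 0.1]
opening: 0.0006
gripper_force: 0.0
clock: 4.28
tool_pos: [0.5145, 0.0846, 0.2724]
orientation: [180.0, -0.0, 21.0]
force: [0.5, 0.1, 0.7]
opening: 0.0006
gripper_force: 0.0
```

View pics/w2.png

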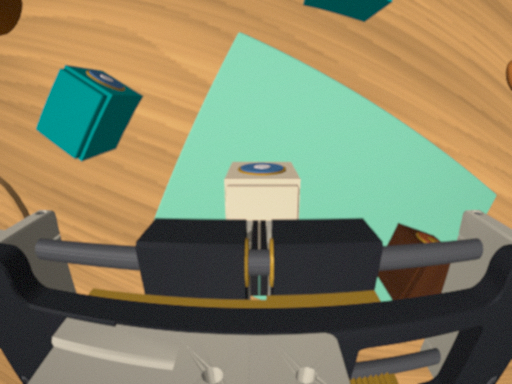

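The wrist view shows the lid aligned ahead of the fingers, with its front edge at columns 226–299 and the medallion at (262,169). Now I'll press in small steps.

```bash
python3 -m handwheel '[[-1,0,0,0.5,0,0,0],[-1,0,0,0.08,0,0,0],[-1,0,0,0.08,0,0,0]]'
python3 -m handwheel '[[-1,0,0,0.08,0,0,0],[-1,0,0,0.08,0,0,0]]'
python3 - <<'E'
from h import *; import pickle
o,s=pickle.load(open("w2.pkl","rb"))
im=s["color"].astype(int); m=((im[...,2]>im[...,0]+30)&(im[...,1]<im[...,2])).astype(np.uint8)[150:185,225:300]
b=np.argwhere(m); print(b.min(0)+[150,225],b.max(0)+[150,225])
u=(b[:,1].mean()+225,b[:,0].mean()+150); print(u,wplane(o,s,u,.036))
im2=im[186:215,200:320].min(2); print([ (i+200) for r in (5,15,25) for i in np.flatnonzero(im2[r]>150)[[0,-1]]])
E
```

```text
clock: 4.7
tool_pos: [0.5144, 0.0845, 0.2555]
orientation: [180.0, 0.0, 21.0]
force: [-0.1, 0.8, 0.2]
opening: 0.0006
gripper_force: 0.0
clock: 4.95
tool_pos: [0.5144, 0.0845, 0.252]
orientation: [180.0, -0.0, 21.0]
force: [-0.9, -0.2, 5.0]
opening: 0.0006
gripper_force: 2.5
[164 241] [172 282]
(np.float64(261.2488479262673), np.float64(168.08294930875576)) [0.53996288 0.093387   0.036     ]
[np.int64(224), np.int64(300), np.int64(224), np.int64(300), np.int64(224), np.int64(299)]
```

```bash
python3 -m handwheel '[[-1,0,0,0.06,0,0,0],[-1,0,0,0.04,0,0,0]]'
python3 -m handwheel '[[-1,0,0,0.04,0,0,0]]'
python3 -m handwheel '[[-1,0,0,0.04,0,0,0]]'
```

```text
clock: 5.2
tool_pos: [0.5145, 0.0846, 0.2502]
orientation: [180.0, -0.0, 21.0]
force: [-7.6, 0.3, 21.7]
opening: 0.0005
gripper_force: 10.8
clock: 5.32
tool_pos: [0.5146, 0.0846, 0.2501]
orientation: [180.0, -0.1, 21.1]
force: [-10.8, 0.1, 31.2]
opening: 0.0006
gripper_force: 15.5
clock: 5.45
tool_pos: [0.5146, 0.0846, 0.2501]
orientation: [180.0, -0.1, 21.1]
force: [-13.3, 0.3, 40.6]
opening: 0.0004
gripper_force: 20.1
```

```bash
python3 -m handwheel '[[-1,0,0,-0.1,0,0,0],[-1,0,0,-0.5,0,0,0],[1,0,0,-1,0,0,0],[1,0,0,0,0,0,0],[1,0,0,0,0,0,0]]'
python3 -m handwheel '[[1,0,0,0,0,0,0],[1,0,0,0,0,0,0],[1,0,0,0,0,0,0]]'
python3 - <<'E'
from h import *; from plant import *
import pickle
o=get_obs(); s=snapshot("wrist"); pickle.dump((o,s),open("w3.pkl","wb")); cv2.imwrite("pics/w3.png",s["color"][:,:,::-1])
im=s["color"].astype(int); m=((im[...,2]>im[...,0]+30)&(im[...,1]<im[...,2])).astype(np.uint8)[140:200,225:300]
b=np.argwhere(m); u=(b[:,1].mean()+225,b[:,0].mean()+140); print(u,wplane(o,s,u,.036), o["tool_pos"],o["opening"])
E
```

```text
clock: 6.08
tool_pos: [0.5142, 0.0845, 0.2871]
orientation: [-180.0, -0.0, 21.0]
force: [-0.9, 0.1, -0.7]
opening: 0.0248
gripper_force: 0.0
clock: 6.45
tool_pos: [0.5143, 0.0845, 0.2868]
orientation: [180.0, 0.0, 21.0]
force: [-0.0, -0.7, 0.4]
opening: 0.0546
gripper_force: 0.0
(np.float64(261.2559523809524), np.float64(163.63690476190476)) [0.54005903 0.09329239 0.036     ] [0.51431323 0.08450334 0.2868377 ] 0.05461970003413248
```

View pics/w3.png

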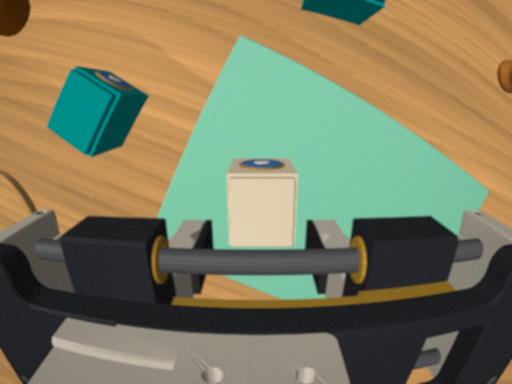

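The lid now sits flush, with the box centred between the opening fingers (lid columns 227–297, medallion at (261,164)). Next: descend, grip and lift.

```bash
python3 -m handwheel '[[1,-0.08,0.03,0,0,0,0],[1,0,0,0,0,0,0],[1,0,0,0.5,0,0,0],[1,0,0,0.5,0,0,0]]'
python3 -m handwheel '[[1,0,0,0.8,0,0,0],[1,0,0,0.8,0,0,0],[1,0,0,0.6,0,0,0],[1,0,0,0.27,0,0,0],[1,0,0,0,0,0,0]]'
python3 -m handwheel '[[-1,0,0,0,0,0,0],[-1,0,0,0,0,0,0],[-1,0,0,0,0,0,0],[-1,0,0,0,0,0,0],[-1,0,0,0,0,0,0]]'
python3 -m handwheel '[[-1,0,0,0,0,0,0],[-1,0,0,0,0,0,0]]'
```

```text
clock: 7.0
tool_pos: [0.5125, 0.083, 0.2612]
orientation: [-180.0, 0.0, 21.0]
force: [1.0, -0.2, 0.2]
opening: 0.0874
gripper_force: 0.0
clock: 7.62
tool_pos: [0.5127, 0.0831, 0.2]
orientation: [180.0, 0.1, 21.0]
force: [-0.3, -0.5, 0.2]
opening: 0.088
gripper_force: 0.0
clock: 8.25
tool_pos: [0.5128, 0.0831, 0.2006]
orientation: [180.0, -0.0, 21.0]
force: [-0.2, -0.7, 2.7]
opening: 0.0502
gripper_force: 30.0
clock: 8.5
tool_pos: [0.5128, 0.0831, 0.2006]
orientation: [180.0, -0.0, 21.0]
force: [-0.4, -1.2, 4.6]
opening: 0.0499
gripper_force: 30.0
```

```bash
python3 -m handwheel '[[-1,0,0,-0.3,0,0,0],[-1,0,0,-0.6,0,0,0],[-1,0,0,-1,0,0,0],[-1,0,0,-1,0,0,0],[-1,0,0,-1,0,0,0]]'
python3 -m handwheel '[[-1,0,0,-1,0,0,0],[-1,0,0,-1,0,0,0],[-1,0,0,-0.5,0,0,0],[-1,0,0,0,0,0,0]]'
python3 - <<'E'
from h import *; from plant import *
import pickle
np.set_printoptions(precision=4,suppress=True)
d=pickle.load(open("s0.pkl","rb"))
u={}
for n,(x,y,w,h) in (("top",(200,104,26,18)),("scene",(332,140,20,30))):
    k=6; im=cv2.resize(d[n]["color"][y:y+h,x:x+w],None,fx=k,fy=k,interpolation=cv2.INTER_CUBIC).astype(int)
    m=((im.min(2)>(120 if n=="top" else 115))&(im.max(2)-im.min(2)<40)).astype(np.uint8)
    nn,l,st,_=cv2.connectedComponentsWithStats(m); i=1+st[1:,4].argmax()
    cs,_=cv2.findContours((l==i).astype(np.uint8),0,2); r=cv2.minAreaRect(max(cs,key=cv2.contourArea))
    B=(cv2.boxPoints(r)+.5)/k-.5+[x,y]; u[n]=B.mean(0); print(n,u[n],np.array(r[1])/k,r[2])
p,e=tri(d["top"],u["top"],d["scene"],u["scene"]); print("ring",p,e,[plane(d[n],u[n],.3) for n in u])
for yaw in (26.3,):
  for L in (p,np.array([.765,.203,.3])):
    a=np.radians(yaw);b=np.radians(25);h=np.array([np.cos(a),np.sin(a),0]);z=np.array([0,0,1.])
    xh=h*np.cos(b)+z*np.sin(b); zh=-h*np.sin(b)+z*np.cos(b); L=np.r_[L[:2],.3]
    t=L-.18*xh+.1646*zh; W=np.c_[xh,-np.cross(zh,xh),-zh]
    o=get_obs(); W0=Ro.from_euler("xyz",o["orientation"],degrees=True).as_matrix()
    print("TCP",t,"world",t-o["tool_pos"],"tool shift/25mm",W0.T@(t-o["tool_pos"])/.025,"turn",np.degrees(Ro.from_matrix(W0.T@W).as_rotvec())/6)
E
```

```text
clock: 9.12
tool_pos: [0.5126, 0.0831, 0.2997]
orientation: [-180.0, -0.0, 21.0]
force: [0.4, 0.3, 0.0]
opening: 0.0497
gripper_force: 30.0
clock: 9.62
tool_pos: [0.5127, 0.0831, 0.3614]
orientation: [-180.0, -0.1, 21.0]
force: [-1.1, -0.3, -1.5]
opening: 0.0501
gripper_force: 30.0
top [208.4964 112.4748] [ 3.2874 11.9951] 72.47443389892578
scene [337.2167 147.5167] [4.4721 2.8324] 63.43495178222656
ring [0.7519 0.2115 0.3264] 0.00032882862707175377 [array([0.763 , 0.2157, 0.3   ]), array([0.7368, 0.2611, 0.3   ])]
TCP [0.5433 0.1084 0.3731] world [0.0306 0.0252 0.0117] tool shift/25mm [ 1.5053 -0.5027 -0.4668] turn [ 0.1891  4.1445 -0.869 ]
TCP [0.5564 0.0999 0.3731] world [0.0437 0.0167 0.0117] tool shift/25mm [ 1.8714  0.0003 -0.4663] turn [ 0.1891  4.1445 -0.869 ]
```

```bash
python3 -m handwheel '[[-1,0,0,0,0.04,0.5,-0.12],[-1,0,0,0,0.04,0.9,-0.2],[-1,0,0,0,0.04,0.9,-0.2],[-1,0,0,0,0.04,0.9,-0.2],[-1,0,0,0,0.03,0.94,-0.15]]'
python3 -m handwheel '[[-1,0,0,0,0,0,0],[-1,0,0,0,0,0,0]]'
cat > go.py <<'E'
from h import *; from plant import *
import sys
np.set_printoptions(precision=4,suppress=True)
L=np.array([float(v) for v in sys.argv[1:4]]); a=np.radians(float(sys.argv[4]));b=np.radians(25)
h=np.array([np.cos(a),np.sin(a),0]);z=np.array([0,0,1.])
xh=h*np.cos(b)+z*np.sin(b); zh=-h*np.sin(b)+z*np.cos(b)
t=L-.18*xh+.1646*zh; W=np.c_[xh,-np.cross(zh,xh),-zh]
o=get_obs(); W0=Ro.from_euler("xyz",o["orientation"],degrees=True).as_matrix()
print("target",t,"shift/25mm",W0.T@(t-o["tool_pos"])/.025,"turn/6deg",np.degrees(Ro.from_matrix(W0.T@W).as_rotvec())/6,"med est",o["tool_pos"]+W0@[.030,0,.1646])
E
python3 go.py .765 .203 .3 26.3
```

```text
clock: 10.25
tool_pos: [0.5123, 0.0829, 0.3592]
orientation: [-179.9, -24.9, 26.3]
force: [0.4, -0.4, -1.3]
opening: 0.0504
gripper_force: 30.0
clock: 10.5
tool_pos: [0.5127, 0.0831, 0.3599]
orientation: [-179.9, -24.7, 26.3]
force: [0.2, -0.5, -1.9]
opening: 0.0497
gripper_force: 30.0
target [0.5564 0.0999 0.3731] shift/25mm [1.9158 0.1698 0.3   ] turn/6deg [-0.0072  0.052  -0.0075] med est [0.5987 0.1257 0.2229]
```

```bash
python3 -m handwheel '[[-1,0.4,0.04,0.05,0,0,0],[-1,0.5,0.04,0.08,0,0.05,0],[-1,0.5,0.04,0.08,0,0,0],[-1,0.4,0.04,0.05,0,0,0],[-1,0.1,0.01,0.04,0,0,0]]'
python3 -m handwheel '[[-1,0,0,0,0,0,0],[-1,0,0,0,0,0,0]]'
python3 go.py .765 .203 .3 26.3
python3 - <<'E'
from h import *; from plant import *
import pickle
d={n:snapshot(n) for n in ("scene","top")}; pickle.dump(d,open("s1.pkl","wb"))
c=lambda n,x,y,w,h,k:cv2.resize(d[n]["color"][y:y+h,x:x+w],(w*k,h*k),interpolation=cv2.INTER_CUBIC)[:,:,::-1]
cv2.imwrite("pics/p1.png",cv2.hconcat([c("top",190,80,66,90,6),c("scene",300,120,66,90,6)]))
E
```

```text
clock: 11.12
tool_pos: [0.5569, 0.1001, 0.3737]
orientation: [-179.9, -25.2, 26.3]
force: [-0.9, -0.4, -1.5]
opening: 0.0498
gripper_force: 30.0
clock: 11.38
tool_pos: [0.5557, 0.0996, 0.3735]
orientation: [-179.9, -25.1, 26.3]
force: [-0.3, -0.6, -1.1]
opening: 0.0495
gripper_force: 30.0
target [0.5564 0.0999 0.3731] shift/25mm [0.0201 0.0004 0.0278] turn/6deg [-0.0095 -0.0232 -0.0067] med est [0.6427 0.1427 0.2373]
```

View pics/p1.png

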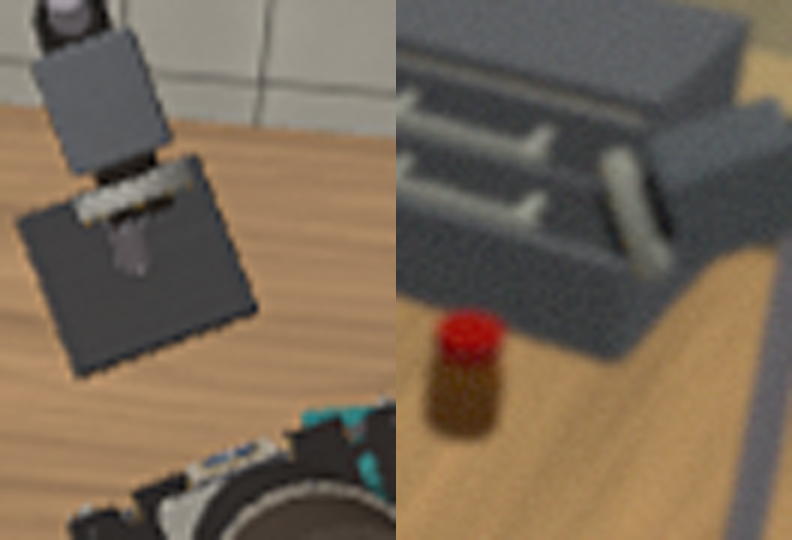

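The top crop shows the ring centre at about (212.7,111.7) and the medallion peeking past the gripper at about (228,156.5). The scene crop has the ring at about (340,155.3). I'll check the medallion against the lens axis and take one look at the scene view.

Run:
```python
from h import *; import pickle
np.set_printoptions(precision=4,suppress=True)
d=pickle.load(open("s1.pkl","rb")); T,S=d["top"],d["scene"]; m=np.array([.6427,.1427,.2373])
print("proj",proj(T,m),proj(S,m),"med@z",plane(T,(228,156.5),.2373),"ring",tri(T,(212.7,111.7),S,(340,155.3)))
x,y=proj(S,m).astype(int); x-=50;y-=50
cv2.imwrite("pics/p2.png",cv2.resize(S["color"][y:y+95,x:x+115],None,fx=6,fy=6,interpolation=cv2.INTER_CUBIC)[:,:,::-1]); print(x,y)
```

```text
proj [228.0398 155.4057] [292.1537 173.83  ] med@z [0.6389 0.1424 0.2373] ring (array([0.765 , 0.2019, 0.3078]), np.float64(0.002677033932810955))
242 123
```

View pics/p2.png

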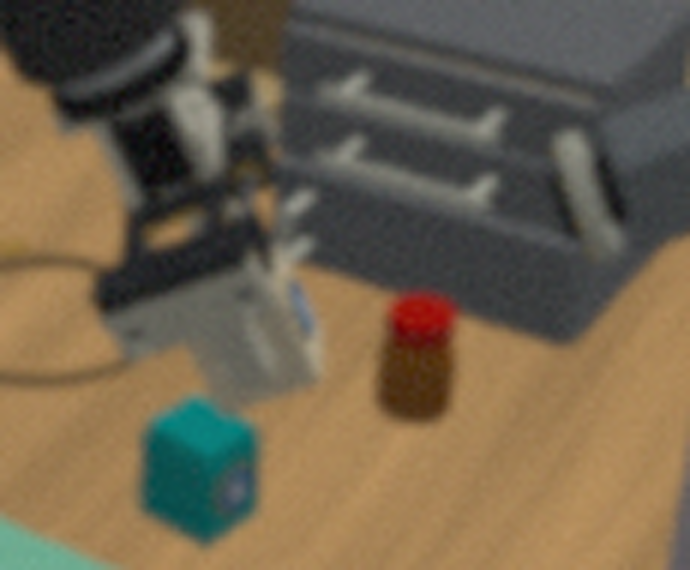

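The scene crop shows the box held by its sides and facing the lens, with the lid under the gripper. The medallion is at (292.5,174.2) against a prediction of (292.2,173.8), so it is on target to a few mm. Handing in.

```bash
python3 -m handwheel '[[-1,0,0,0,0,0,0],[-1,0,0,0,0,0,0]]'
python3 -c "
from plant import *
print(get_obs()['qvel']); print(close_job())"
```

```text
clock: 11.72
tool_pos: [0.556, 0.0997, 0.3738]
orientation: [-179.9, -25.2, 26.3]
force: [0.1, 0.7, -1.4]
opening: 0.05
gripper_force: 30.0
[ 0.00756314 -0.02276768  0.05595421  0.17242216  0.00017711 -0.11770542]
the job is handed in; nothing more can be done
None
```

I pressed the cream box's lid home and handed the job in at about 11.7 s, with the box held still in front of the inspection lens and the medallion a few mm from its target by my measurements; the hand-in returned no verdict.

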